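# Brace the bead jar in its stand and twist its cap free

## Task

The square glass jar of hair beads has a tight twist cap and just spins along if you turn the cap on the open top: stand the closed jar down in the square well of the wooden stand so that it cannot turn, then twist the cap anticlockwise (seen from above) about a quarter turn, stopping when it comes free. Lift the cap straight off and finish still holding it level and still, a centimetre or two clear above the mouth of the jar, with the jar left fully down in the well. Leave the tiffin, tumbler, saucer and toy top alone.

Things in the scene. Friction and masses are not known exactly. Their poses are not given: they have to be found in the camera images.
- jar: Loose square clear-glass jar of coloured hair beads, 0.27 to 0.45 kg. Body 62 x 62 mm, 68 mm tall, flat shoulder; from it a round neck 35 mm across rises to the mouth. Origin: centre of its underside; z up, x and y square to its sides (it fits the well in any of four quarter turns). Two lugs on the neck, at +x and -x, hold the cap on. The closed jar can be carried by its cap.
- jar_mouth (a point): Centre of the jar's mouth, 88 mm above the jar's underside. A sprung rubber seal in it pushes the closed cap up against the lugs with about 25 N, so the cap is stiff to turn (roughly 0.2 to 0.5 N m). With the cap off, the seal stands up to 5 mm above the mouth.
- cap: Loose orange fluted twist cap, white mark on top along +x; 54 mm across, 28 mm tall, 0.05 kg. Origin: centre of its lower rim, z up; closed, 76 mm above the jar's underside, x along the jar's x or up to 0.08 rad anticlockwise of it. It cannot turn clockwise from closed. Turned 0.8 rad anticlockwise it is free; it meets a stop near 2.2 rad; aim for 1.5.
- cap_top (a point): Centre of the cap's flat top, 28 mm above its lower rim; 104 mm above the jar's underside when closed. Once free, the cap lifts straight off; its rim is clear of the glass when more than 88 mm above the jar's underside.
- stand: Fixed wooden stand. Origin: underside centre, on the work surface, of its 110 x 110 mm, 45 mm tall part, z up. In this, centred, is the square well: 67 x 67 mm, square to the stand's x and y, 37 mm deep (floor 8 mm above the work surface), mouth bevelled 3 mm. A lower slot with a blue comb, 30 mm tall, adjoins on its -x side, out to 115 mm from the origin.
- tiffin: Bystander: red plastic tiffin box with white clips, 116 x 165 mm, 62 mm tall; origin at the centre of its underside.
- tumbler: Bystander: open steel tumbler, 72 mm across the rim, 90 mm tall; origin at the centre of its underside.
- saucer: Bystander: white ceramic saucer, 116 mm across, 18 mm tall; origin at the centre of its underside.
- top: Bystander: wooden spinning top with painted bands standing on its crown, nail up, 52 mm across, 64 mm tall; origin at the centre of its underside.
Not all that is in view belongs to the job. What is meant by the cap is not turquoise, and is the smaller of those in its own colour.

How it is judged (in metres and radians):
On the way, in this order (a step that is already met when the one before it is completed fails the run):
1. the closed jar stands fully down in the well of the stand (horizontal distance between jar and stand below 0.007 m and height (world z) of jar below 0.013 m and angle between jar's own z axis and vertical below 0.08 rad and angle between the x axis of cap and the x axis of jar, either way round below 0.35 rad and z of cap in the frame of jar below 0.08 m), for 0.2 s.
2. with the jar in the well, the cap has been turned most of the way to free while still on the neck (horizontal distance between jar and stand below 0.007 m and height (world z) of jar below 0.016 m and angle between the x axis of cap and the x axis of jar, either way round above 0.6 rad and z of cap in the frame of jar below 0.088 m), for 0.05 s.
At the end, for the whole second after the job is handed in: The jar is fully down in the well (within 7 mm of its centre, 5 mm of its floor, upright to 0.08 rad); the gripper holds the cap still, touching nothing of the jar, its rim 3 to 40 mm above the mouth, within 15 mm of over its centre, level to 0.2 rad, turned 0.7 to 2.4 rad from closed (horizontal distance between jar and stand below 0.007 m and height (world z) of jar below 0.013 m and angle between jar's own z axis and vertical below 0.08 rad and z of cap in the frame of jar between 0.091 and 0.128 m and horizontal distance between cap and jar below 0.015 m and angle between cap's own z axis and vertical below 0.2 rad and angle between the x axis of cap and the x axis of jar, either way round above 0.7 rad and contact force between the fingers and cap above 1 N and contact force between cap and jar below 0.1 N and linear speed of cap below 0.03 m/s); the arm keeps its last pose, push and grip.
It fails at once if the jar is knocked over (angle between jar's own z axis and vertical above 0.7 rad).
It fails at once if the tiffin is disturbed (distance of tiffin from where it was at the start of the episode above 0.02 m).
It fails at once if the tumbler is disturbed (distance of tumbler from where it was at the start of the episode above 0.02 m or angle between tumbler's own z axis and vertical above 0.3 rad).
It fails at once if the saucer is disturbed (distance of saucer from where it was at the start of the episode above 0.02 m).
It fails at once if the toy top is disturbed (distance of top from where it was at the start of the episode above 0.02 m or angle between top's own z axis and vertical above 0.4 rad).
It also fails if it takes over 48 s, if anything falls off the work surface, if the arm or the gripper's body presses on something with over 40 N, if the wrist force passes 120 N, or if a joint passes its speed limit or range.

## Robot

A 6-joint arm with a two-finger parallel gripper is mounted at the origin on the work surface. World frame = base frame: x ahead of the robot, y to its left, z up, the work surface at z = 0. Lengths are in mm, angles in rad, forces in N, time in s.
With the tool pointing down it reaches from about 350 to 875 mm from the base axis. Payload 4.2 kg.
Tool frame: the origin (TCP) lies at the very end of the fingers, on their centre line; the grasp point (between the pads) lies 19 mm behind it; z points along the fingers, y is the direction in which the jaws open and shut (so a half turn about z gives the same grasp; the last joint's range is limited). The gripper opens to 85 mm and grips with 20 to 120 N. Pads are 22 mm wide; open, the fingers measure 114 mm over their backs; the gripper's body (76 mm by 85 mm) begins 54 mm behind the grasp point. The pads swing forward as they close: fully open they stand 13 mm farther back than shut.
Start: joints at [-0.912, 0.385, 0.008, 0, -1.194, -0.259], TCP at [243.284, -575.684, 231.312] pointing down, gripper open.
Joint ranges: [-3.14, 3.14], [-1.21, 2.06], [-1.07, 1.41], [-3.16, 2.05], [-2.99, -0.16], [-3.1, 3.1]. Speed limits (rad/s): [2.79, 2.79, 3.14, 3.14, 3.14, 3.14].

## Interface

Orientations are given as a unit quaternion [x, y, z, w].
In Python, from bench import arm, optics, job gives the robot as it stands.
- The arm moves only by the tool send_rows, never from a script. Its argument "steps" is a list that holds one entry, the list of rows, each a list of 5 numbers: the shift along the tool's x, y, z in cm, then the turn about the tool's z in rad, then the opening, from 0 (shut) to 1 (fully open). A call has 1 to 10 rows; each row shifts and turns the pose as measured when the row begins, along the tool's axes as they then stand; what a row does not reach is not made up. A row lasts 1/12 s, in which the tool goes at most 41.7 mm and 7.16 degrees, less where a joint would pass 70% of its speed; a pose out of reach is approached as far as the arm can. A call with a gripper value outside its range is refused whole. The fingers move at their own pace and stop on an object; the grip force is fixed at half the most. Time passes only in rows, so rows that do not move let the fingers close. It gives the time, the measured TCP pose, the force and the opening at its end, in the units of the state.
- arm.read_state(): the state, without advancing time (a new reading comes with each control period).
- optics.get_image(name): name is "scene" or "side" or "wrist"; returns (picture, depth): 400x640x3 uint8, blue, green, red; 400x640 float32, mm along the optical axis (not along the pixel's ray), 0 where there is no reading.
- optics.get_calibration(name): a dict with "K" (3x3 intrinsics, pixels), "rvec" (rotation vector, rad) and "tvec" (3), from world to camera coordinates, as OpenCV has them; the wrist camera has in their place "hand_eye" (4x4, takes a point from camera to tool coordinates, whose origin is the TCP and whose axes are the flange's). Camera axes: x right, y down, z forward; pixel columns grow to the right and rows downward; lengths in mm; the calibration is good to about 2 mm. The wrist camera is an equidistant fisheye: a pixel r from the principal point sees the ray r / f radians off the axis. A picture is of the moment at which its call begins: read the wrist's pose just before it. get_calibration takes no time and is no camera call.
- job.job_done(): hands the job in, once; it reports no verdict.
The state is a dict: "clock": time; "joints": joint angles; "joint_vel": joint speeds; "joint_efforts": joint torques, N m; "position": TCP position; "ee_rot": TCP orientation; "contact_force": force on the tool from outside, world axes, zero at the start; "wrist_torque": the same for the moment, N m; "gripper_width": finger opening in mm.
Only numpy, scipy, OpenCV 4.12 (cv2) and the standard library are available. Lean on these libraries where they do the work, as an engineer would, in place of code of your own. Each camera call takes 0.05 s, during which the arm holds its last target. There are 200 camera calls.

## Working session

There is one attempt and no reset: what is moved stays moved. The work goes in short steps, Python scripts to look and compute and a tool call to move; the robot and the scene stay as the last step left them, time stands still between calls to the robot, and variables do not carry over. Pictures are saved under pics/ and viewed, about 8 in all and at most 12, crops included, and the job is handed in when it is done.

Besides the shell and the picture viewer there is one more tool, called after ">>>" as name(argument=value, ...) on one line, values as JSON. send_rows: Moves the arm, as the interface text tells. Its arguments: {"type":"object","properties":{"steps":{"type":"array","items":{"type":"array","items":{"type":"array","items":{"type":"number"}}}}},"required":["steps"]}

```bash
mkdir -p pics && ls && python3 - <<'E'
from bench import arm, optics
import cv2,numpy as np
s=arm.read_state();print(s)
for n in("scene","side","wrist"):
    c=optics.get_calibration(n);print(n,c)
    if n!="wrist" or 1:
        im,d=optics.get_image(n);cv2.imwrite(f"pics/{n}0.png",im);np.save(f"pics/{n}0.npy",d)
E
```

```text
pics
{'clock': 0.0, 'joints': array([-9.12392086e-01,  3.85552267e-01,  6.62099386e-03, -5.02615934e-04,
       -1.19400121e+00, -2.58602693e-01]), 'joint_vel': array([-0.00111856, -0.00076138,  0.00078833, -0.00046076,  0.0003381 ,
       -0.00087016]), 'joint_efforts': array([ 3.56147775e-04, -3.92288733e+01,  1.88400686e+01,  4.18607578e+00,
       -4.62995900e-03, -1.60790353e-05]), 'position': array([ 243.06244269, -575.16176796,  230.22174785]), 'ee_rot': array([-1.98481092e-01,  9.80104107e-01,  1.06114610e-03, -2.63283884e-04]), 'contact_force': array([-0.23255809,  0.2750344 ,  0.50094385]), 'wrist_torque': array([-0.00863408, -0.03024804,  0.06857983]), 'gripper_width': 85.45382453089388}
scene {'K': array([[409.08558604,   0.        , 313.4819799 ],
       [  0.        , 409.08558604, 197.07743657],
       [  0.        ,   0.        ,   1.        ]]), 'rvec': array([ 1.15174632,  2.21656391, -1.101607  ]), 'tvec': array([ 281.69320962, -218.16556388, 1314.29278622])}
side {'K': array([[416.23504317,   0.        , 320.42119855],
       [  0.        , 416.23504317, 198.61823857],
       [  0.        ,   0.        ,   1.        ]]), 'rvec': array([ 0.77279822, -2.30148802,  1.38236264]), 'tvec': array([435.74558096, 222.91429502, 555.77383836])}
wrist {'K': array([[309.70691629,   0.        , 316.74793028],
       [  0.        , 309.70691629, 202.6606019 ],
       [  0.        ,   0.        ,   1.        ]]), 'hand_eye': array([[ 1.44088734e-03, -9.48042950e-01, -3.18139103e-01,
         8.14301131e+01],
       [ 9.99998867e-01,  1.50477479e-03,  4.49318476e-05,
        -4.56290094e-01],
       [ 4.36130382e-04, -3.18138808e-01,  9.48044044e-01,
        -1.42124250e+02],
       [ 0.00000000e+00,  0.00000000e+00,  0.00000000e+00,
         1.00000000e+00]])}
```

View pics/scene0.png

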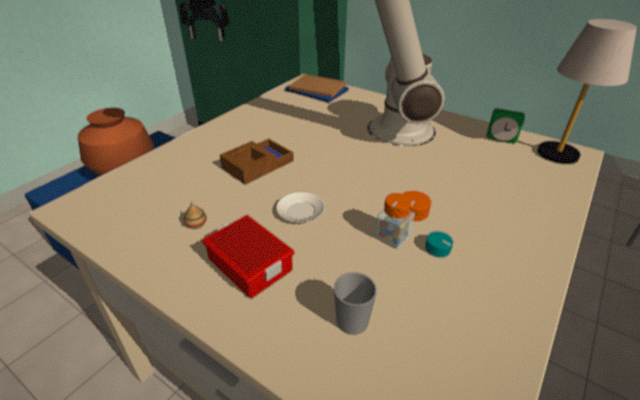

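View pics/side0.png

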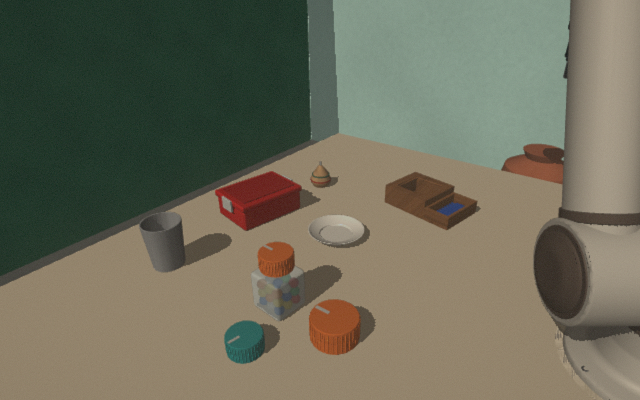

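The scene view shows the closed jar with its cap at about (397,205) and a larger loose orange cap behind it at (415,205). The stand is at (255,160). In the side view the jar cap is at (276,258), the big cap at (334,325) and the stand at (420,190).

```bash
cat > h.py <<'E'
import numpy as np,cv2
from bench import arm,optics
from scipy.spatial.transform import Rotation as R
def cloud(n,im,d,st=None):
    "world point per pixel"
    c=optics.get_calibration(n);K=c["K"];v,u=np.mgrid[0:400,0:640].astype(float)
    if n=="wrist":
        x=(u-K[0,2])/K[0,0];y=(v-K[1,2])/K[1,1];r=np.hypot(x,y)+1e-9
        k=np.where(r<1.5,np.tan(np.minimum(r,1.5))/r,np.nan)
        P=np.stack([x*k*d,y*k*d,d],-1);H=c["hand_eye"];P=P@H[:3,:3].T+H[:3,3]
        return P@R.from_quat(st["ee_rot"]).as_matrix().T+st["position"]
    P=np.stack([(u-K[0,2])/K[0,0]*d,(v-K[1,2])/K[1,1]*d,d],-1)
    return (P-c["tvec"].ravel())@cv2.Rodrigues(c["rvec"])[0]
def ray(n,uv,z,st=None):
    "pixel(s) onto the plane at height z"
    c=optics.get_calibration(n);K=c["K"];uv=np.atleast_2d(uv).astype(float)
    x=(uv-K[:2,2])/[K[0,0],K[1,1]]
    if n=="wrist":
        r=np.linalg.norm(x,axis=1,keepdims=True)+1e-9
        D=np.hstack([x/r*np.sin(r),np.cos(r)]);H=c["hand_eye"];M=R.from_quat(st["ee_rot"]).as_matrix()
        D=D@H[:3,:3].T@M.T;O=M@H[:3,3]+st["position"]
    else:
        Q=cv2.Rodrigues(c["rvec"])[0];D=np.hstack([x,np.ones((len(x),1))])@Q;O=-Q.T@c["tvec"].ravel()
    return O+D*((z-O[2])/D[:,2])[:,None]
def mask(im,lo,hi): return cv2.inRange(cv2.cvtColor(im,cv2.COLOR_BGR2HSV),lo,hi)>0
def yaw():
    M=R.from_quat(arm.read_state()["ee_rot"]).as_matrix();return M
E
python3 - <<'E'
from h import *
for n in("scene","side"):
    im=cv2.imread(f"pics/{n}0.png");d=np.load(f"pics/{n}0.npy");P=cloud(n,im,d);z=P[...,2]
    b=(d>0)&(P[...,0]>100)
    o=mask(im,(3,170,120),(16,255,255))&b
    for nm,lo,hi in(("capjar",98,112),("big",25,60)):
        q=P[o&(z>lo)&(z<hi)]
        print(n,nm,len(q),q.min(0).round(),q.max(0).round(),np.median(q,0).round(1)) if len(q) else print(n,nm,0)
    box=np.s_[130:185,215:300] if n=="scene" else np.s_[165:225,380:480]
    w=np.zeros(o.shape,bool);w[box]=1
    q=P[w&b&(z>38)&(z<53)]
    r=cv2.minAreaRect(q[:,:2].astype(np.float32));print(n,"stand",len(q),r,np.median(q[:,2]))
    q=P[w&b&(z>3)&(z<25)&mask(im,(100,100,20),(130,255,255))];print("comb",q.mean(0) if len(q) else 0)
    for nm,box,lo in(("saucer",(np.s_[190:226,272:328],np.s_[212:250,305:368]),5),("top",(np.s_[198:230,178:210],np.s_[160:190,308:334]),8),("tiffin",(np.s_[215:295,200:296],np.s_[170:226,214:304]),45),("turq",(np.s_[230:258,424:456],np.s_[320:362,222:268]),10)):
        w=np.zeros(o.shape,bool);w[box[n=="side"]]=1;q=P[w&b&(z>lo)];print(n,nm,((q.min(0)+q.max(0))/2).round(),q.max(0).round())
E
```

```text
scene capjar 326 [451. 179.  98.] [504. 232. 106.] [478.6 208.9 103. ]
scene big 711 [ 330. -280.   25.] [792. 242.  60.] [396.2 186.5  37.6]
scene stand 683 ((452.85595703125, -244.94638061523438), (117.72003936767578, 112.27300262451172), 78.47300720214844) 43.6104599166631
comb [ 358.16120721 -234.60395102   11.75953496]
scene saucer [523. -15.  12.] [579.  42.  19.]
scene top [ 698. -185.   36.] [ 722. -161.   64.]
scene tiffin [723.   3.  55.] [793.  89.  64.]
scene turq [455. 301.  20.] [482. 328.  30.]
side capjar 561 [448. 182.  98.] [499. 233. 106.] [471.4 211.5 103.5]
side big 1591 [330. -71.  25.] [791. 244.  60.] [362.4 213.   37.1]
side stand 862 ((450.5106201171875, -243.07237243652344), (115.23259735107422, 111.76104736328125), 79.16619110107422) 43.47173074319646
comb [ 371.05974609 -237.11303414   12.42610175]
side saucer [522. -14.  12.] [578.  42.  19.]
side top [ 692. -182.   35.] [ 715. -160.   62.]
side tiffin [720.   4.  55.] [791.  90.  64.]
side turq [453. 302.  20.] [480. 329.  30.]
```

>>> send_rows(steps=[[[-3.2,2.2,0,0,1],[-3.2,2.2,0,0,1],[-3.2,2.2,0,0,1],[-3.2,2.2,0,0,1],[-3.2,2.2,0,0,1],[-3.2,2.2,0,0,1],[-3.2,2.2,0,0,1],[-3.2,2.2,0,0,1],[-3.2,2.2,0,0,1],[-3.2,2.2,0,0,1]]])

```text
clock: 0.98
position: [456.1, -240.2, 225.9]
ee_rot: [-0.191, 0.982, 0.003, -0.003]
contact_force: [0.9, -0.1, 0.2]
gripper_width: 85.3
```

```bash
cat > look.py <<'E'
from h import *
import sys,pickle
t=sys.argv[1];s=arm.read_state();im,d=optics.get_image("wrist");cv2.imwrite(f"pics/{t}.png",im);pickle.dump((s,im,d),open(f"pics/{t}.pkl","wb"))
print(s["clock"],s["position"].round(1),s["joints"].round(2),s["gripper_width"].round(1),s["contact_force"].round(1))
E
python3 look.py stand
```

```text
Traceback (most recent call last):
  File "look.py", line 4, in <module>
    print(s["clock"],s["position"].round(1),s["joints"].round(2),s["gripper_width"].round(1),s["contact_force"].round(1))
                                                                 ^^^^^^^^^^^^^^^^^^^^^^^^
AttributeError: 'float' object has no attribute 'round'
```

View pics/stand.png

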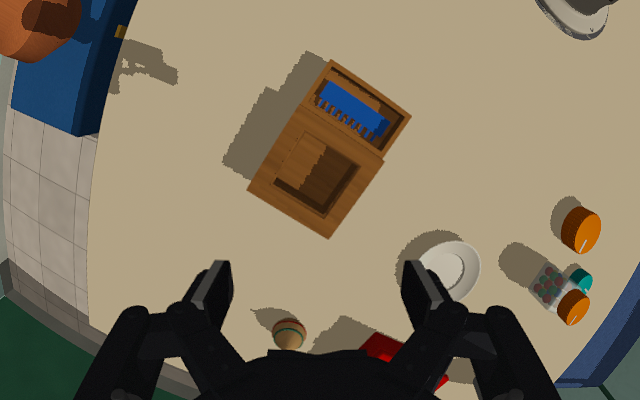

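The wrist view shows the stand's top-face corners at (247,187), (329,239) and (383,160), with the blue comb at (352,108). The jar's cap is at (574,307).

```bash
sed -i 's/s\["gripper_width"\].round(1)/s["gripper_width"]/' look.py && python3 - <<'E'
from h import *
import pickle
s,im,d=pickle.load(open("pics/stand.pkl","rb"));P=cloud("wrist",im,d,s);z=P[...,2]
w=np.zeros(z.shape,bool);w[60:242,245:412]=1
m=w&(z>39)&(z<51);q=P[m];print(np.median(q[:,2]),len(q));r=cv2.minAreaRect(q[:,:2].astype(np.float32));print("outer",r)
print("outer corners by ray",ray("wrist",[(247,187),(329,239),(383,160)],45,s).round(1).tolist())
# well: points clearly inside
k=w&(z<38)&(z>0)&(np.hypot(P[...,0]-r[0][0],P[...,1]-r[0][1])<48)
hole=(w&~m).astype(np.uint8)
cs,_=cv2.findContours(m.astype(np.uint8),cv2.RETR_CCOMP,cv2.CHAIN_APPROX_NONE)
for c in cs:
    if len(c)>60:
        X=ray("wrist",c[:,0],45,s);print("contour",len(c),cv2.minAreaRect(X[:,:2].astype(np.float32)))
q=P[w&mask(im,(105,150,60),(125,255,255))];print("comb",q.mean(0))
o=mask(im,(3,170,120),(16,255,255))&(z>98)&(z<112);q=P[o];print("cap",len(q),np.median(q,0),(q.min(0)+q.max(0))/2)
st=arm.read_state();print(st["clock"],st["position"],st["joints"].round(2))
E
```

```text
44.4164309432428 6377
outer ((452.2099609375, -243.78582763671875), (111.07266998291016, 111.28661346435547), 78.77556610107422)
outer corners by ray [[491.9, -307.5, 45.0], [515.6, -199.9, 45.0], [408.6, -181.6, 45.0]]
contour 366 ((452.1154479980469, -243.72312927246094), (111.13481140136719, 111.10818481445312), 78.8106918334961)
contour 221 ((451.2485046386719, -244.22430419921875), (68.57408142089844, 68.32048797607422), 79.09033203125)
comb [ 370.92434902 -228.3988579    15.66204958]
cap 355 [474.11821536 202.40583914 103.51223361] [475.5578736  205.01504068 102.89927735]
1.0333 [ 459.73159999 -236.08347753  225.90794525] [-0.16  0.21 -0.26 -0.01 -1.11 -1.02]
```

>>> send_rows(steps=[[[-1.6,3.7,0,0,1],[-1.6,3.7,0,0,1],[-1.6,3.7,0,0,1],[-1.6,3.7,0,0,1],[-1.6,3.7,0,0,1],[-1.6,3.7,0,0,1],[-1.6,3.7,0,0,1],[-1.6,3.7,0,0,1],[-1.6,3.7,0,0,1],[-1.0,2.5,0,0,1]]])

```text
clock: 1.87
position: [464.8, 162.4, 226.5]
ee_rot: [-0.192, 0.981, 0.004, -0.002]
contact_force: [1.0, -0.4, 0.1]
gripper_width: 85.4
```

>>> send_rows(steps=[[[0,0,0,0,1],[0,0,0,0,1]]])

```text
clock: 2.03
position: [464.5, 167.8, 225.9]
ee_rot: [-0.196, 0.981, 0.004, -0.002]
contact_force: [0.5, -1.2, 0.0]
gripper_width: 85.3
```

```bash
python3 look.py jar && python3 - <<'E'
import cv2
im=cv2.imread("pics/jar.png");cv2.imwrite("pics/jarc.png",im)
E
```

```text
2.0333 [464.5 167.8 225.9] [ 0.67  0.17 -0.31 -0.01 -1.1  -1.84] 85.33913088995479 [ 0.5 -1.2  0. ]
```

View pics/jarc.png

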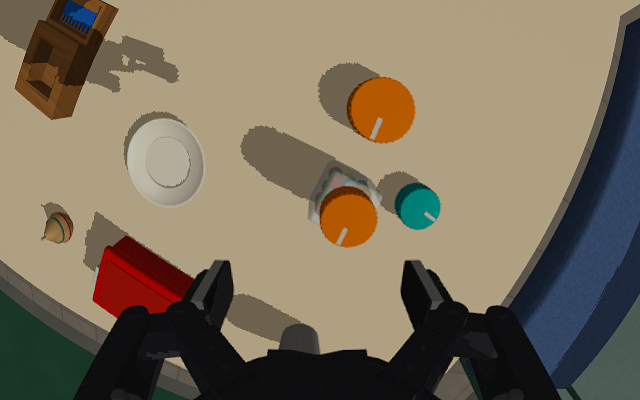

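The jar's cap is at (349,216) with its mark pointing from about (346,229) to (338,244). The big cap is at (382,110) and the turquoise cap at (418,206), so the mid cap is the target.

```bash
python3 - <<'E'
from h import *
import pickle
s,im,d=pickle.load(open("pics/jar.pkl","rb"));P=cloud("wrist",im,d,s);z=P[...,2]
w=np.zeros(z.shape,bool);w[155:255,295:392]=1
hsv=cv2.cvtColor(im,cv2.COLOR_BGR2HSV)
top=w&(z>99)&(z<110);print(np.median(z[top]),top.sum())
q=P[top];c,r=cv2.minEnclosingCircle(q[:,:2].astype(np.float32));print("cap",c,r,"mean",q.mean(0))
mk=top&(hsv[...,1]<120);u=np.argwhere(mk)[:,::-1];X=ray("wrist",u,104,s)[:,:2]
l=cv2.fitLine(X.astype(np.float32),cv2.DIST_L2,0,.01,.01).ravel();v=l[:2]*np.sign(l[:2]@(X.mean(0)-c));print("mark",len(X),X.mean(0),"yaw",np.arctan2(v[1],v[0]),"radial",np.arctan2(*(X.mean(0)-c)[::-1]))
for lo,hi in((3,62),(62,75),(3,75)):
    g=w&(z>lo)&(z<hi)&(np.hypot(P[...,0]-c[0],P[...,1]-c[1])<50);q=P[g]
    if len(q)>20:print(lo,len(q),cv2.minAreaRect(q[:,:2].astype(np.float32)))
print("z of table near",np.median(z[150:160,250:300]))
M=R.from_quat(s["ee_rot"]).as_matrix();e=np.array([c[0],c[1],0])-[*s["position"][:2],0]
print("tool xyz delta to cap",(M.T@e).round(1),"tool z",M[:,2].round(4))
E
```

```text
103.66718831847301 2480
cap (476.1139221191406, 205.8076934814453) 28.093961715698242 mean [474.96418928 204.40910269 103.5968188 ]
mark 91 [491.40127117 206.1342306 ] yaw -0.5807437709019516 radial 0.02135670928323633
3 743 ((462.93450927734375, 193.3172607421875), (47.147499084472656, 81.60415649414062), 40.49409484863281)
62 957 ((475.1573791503906, 205.3009490966797), (62.7757453918457, 60.39474105834961), 86.72135925292969)
3 1700 ((476.0071105957031, 205.01043701171875), (62.877750396728516, 63.05608367919922), 85.98831176757812)
z of table near -0.4380438475429145
tool xyz delta to cap [-25.3  30.6   0.2] tool z [-0.0056  0.0066 -1.    ]
```

>>> send_rows(steps=[[[-1.3,1.55,0,0,1],[-1.2,1.5,0,0,1],[0,0,2.5,0,1],[0,0,2.5,0,1],[0,0,2.5,0,1],[0,0,2.5,0,1],[0,0,2,0,1],[0,0,0,0,1]]])

```text
clock: 2.75
position: [479.9, 204.1, 103.8]
ee_rot: [-0.191, 0.982, 0.005, 0.001]
contact_force: [-0.2, 0.3, -1.0]
gripper_width: 85.5
```

```bash
cat > to.py <<'E'
from h import *
import sys
s=arm.read_state();M=R.from_quat(s["ee_rot"]).as_matrix()
t=np.array([float(a) for a in sys.argv[1:4]])
print(s["clock"],"pos",s["position"].round(1),"delta cm",(M.T@(t-s["position"])/10).round(2),"yaw x",np.arctan2(M[1,0],M[0,0]).round(3),"z",M[:,2].round(4),"F",s["contact_force"].round(1),"T",s["wrist_torque"].round(2),"w",round(s["gripper_width"],1),s["joints"].round(2))
E
python3 to.py 475.5 205.3 72
```

```text
2.75 pos [479.9 204.1 103.8] delta cm [0.38 0.25 3.18] yaw x -2.758 z [-2.000e-04  1.010e-02 -9.999e-01] F [-0.2  0.3 -1. ] T [-0.05  0.07 -0.01] w 85.5 [ 0.71  0.34 -0.41 -0.01 -0.81 -1.89]
```

>>> send_rows(steps=[[[0.35,0.1,0,0,1],[0,0,1.5,0,1],[0,0,1.5,0,1],[0,0,0,0,1],[0,0,0,0,1]]])

```text
clock: 3.17
position: [479.6, 203.9, 77.9]
ee_rot: [-0.19, 0.982, 0.006, 0.004]
contact_force: [0.6, 0.3, 0.3]
gripper_width: 85.3
```

```bash
python3 to.py 475.5 205.3 72; python3 look.py pre
```

```text
3.1667 pos [479.6 203.9  77.9] delta cm [0.33 0.27 0.59] yaw x -2.76 z [ 0.0059  0.013  -0.9999] F [0.6 0.3 0.3] T [ 0.01 -0.01  0.07] w 85.3 [ 0.71  0.38 -0.45 -0.01 -0.73 -1.89]
3.1667 [479.6 203.9  77.9] [ 0.71  0.38 -0.45 -0.01 -0.73 -1.89] 85.30656740668901 [0.6 0.3 0.3]
```

View pics/pre.png

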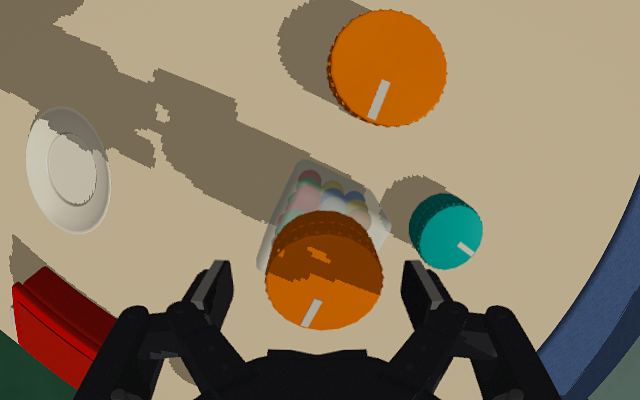

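The cap is centred at (325,270), between fingertips centred at about x=317, so a few mm of shift is needed before gripping.

>>> send_rows(steps=[[[0.35,0.35,0.5,0,1],[0,0,0,0,1]]])

```text
clock: 3.38
position: [476.0, 206.8, 75.3]
ee_rot: [-0.189, 0.982, 0.007, 0.006]
contact_force: [-0.8, -0.1, 0.3]
gripper_width: 85.5
```

```bash
python3 to.py 475.5 205.3 70
```

```text
3.3833 pos [476.  206.8  75.3] delta cm [ 0.11 -0.13  0.53] yaw x -2.761 z [ 0.0097  0.0162 -0.9998] F [-0.8 -0.1  0.3] T [-0.06  0.04  0.03] w 85.5 [ 0.72  0.37 -0.46 -0.01 -0.72 -1.9 ]
```

>>> send_rows(steps=[[[0.1,-0.1,0.5,0,1],[0,0,0,0,0.4],[0,0,0,0,0.4],[0,0,0,0,0.4]]])

```text
clock: 3.72
position: [476.0, 206.2, 72.0]
ee_rot: [-0.19, 0.982, 0.008, 0.008]
contact_force: [0.5, -2.5, 5.8]
gripper_width: 52.8
```

```bash
python3 to.py 475.5 205.3 70
```

```text
3.7167 pos [476.  206.2  72. ] delta cm [ 0.08 -0.07  0.2 ] yaw x -2.76 z [ 0.0127  0.018  -0.9998] F [ 0.5 -2.5  5.8] T [-0.7   0.26  0.02] w 52.8 [ 0.72  0.38 -0.47 -0.01 -0.71 -1.9 ]
```

>>> send_rows(steps=[[[0,0,0,0,0],[0,0,-1.5,0,0],[0,0,-3,0,0],[0,0,-3,0,0],[0,0,-2,0,0]]])

```text
clock: 4.13
position: [468.6, 200.5, 160.6]
ee_rot: [-0.188, 0.982, 0.003, -0.004]
contact_force: [0.0, 0.5, -4.9]
gripper_width: 52.8
```

```bash
python3 to.py 451.7 -244 160
```

```text
4.1333 pos [468.6 200.5 160.6] delta cm [ 17.97 -40.69  -0.16] yaw x -2.764 z [-0.0083  0.0053 -1.    ] F [ 0.   0.5 -4.9] T [ 0.13 -0.17  0.04] w 52.8 [ 0.72  0.26 -0.37 -0.01 -0.95 -1.9 ]
```

>>> send_rows(steps=[[[0.7,-1.6,0,0,0],[1.4,-3.2,0,0.015,0],[1.6,-3.6,0,0.015,0],[1.6,-3.6,0,0.015,0],[1.6,-3.6,0,0.015,0],[1.6,-3.6,0,0.015,0],[1.6,-3.6,0,0.015,0],[1.6,-3.6,0,0.015,0],[1.6,-3.6,0,0.015,0],[1.4,-3.2,0,0.015,0]]])

```text
clock: 4.97
position: [429.2, -166.1, 153.2]
ee_rot: [-0.123, 0.992, 0.009, -0.005]
contact_force: [1.1, 0.1, -3.8]
gripper_width: 52.8
```

```bash
python3 to.py 451.7 -244 160
```

```text
4.9667 pos [ 429.2 -166.1  153.2] delta cm [-0.28 -8.09 -0.84] yaw x -2.895 z [-0.0115  0.0174 -0.9998] F [ 1.1  0.1 -3.8] T [-0.04 -0.19  0.02] w 52.8 [-0.03  0.19 -0.48 -0.02 -0.91 -1.28]
```

>>> send_rows(steps=[[[0,-2.5,-0.4,0,0],[-0.2,-2.3,-0.3,0,0],[0,-1.2,0,0,0],[0,-0.4,0,0,0],[0,0,0,0,0]]])

```text
clock: 5.38
position: [439.0, -235.7, 152.7]
ee_rot: [-0.115, 0.993, 0.013, -0.011]
contact_force: [0.2, -0.0, -3.4]
gripper_width: 52.6
```

```bash
python3 to.py 451.7 -244 155; python3 - <<'E'
from h import *
import pickle
for n in("scene","side"):
    im,d=optics.get_image(n);cv2.imwrite(f"pics/{n}1.png",im);np.save(f"pics/{n}1.npy",d)
a=cv2.imread("pics/scene1.png")[80:220,180:340];b=cv2.imread("pics/side1.png")[60:260,330:520]
f=lambda x,h:cv2.resize(x,None,fx=h/x.shape[0],fy=h/x.shape[0],interpolation=cv2.INTER_CUBIC)
cv2.imwrite("pics/c1.png",np.hstack([f(a,370),f(b,370)]))
E
python3 look.py carry
```

```text
5.3833 pos [ 439.  -235.7  152.7] delta cm [-1.04 -1.1  -0.28] yaw x -2.91 z [-0.0244  0.0232 -0.9994] F [ 0.2 -0.  -3.4] T [-0.08 -0.06 -0.01] w 52.6 [-0.18  0.26 -0.38 -0.02 -0.96 -1.15]
5.4833 [ 438.7 -234.5  152.8] [-0.18  0.26 -0.38 -0.02 -0.96 -1.15] 52.5270029422689 [-1.1 -0.1 -4.8]
```

View pics/c1.png

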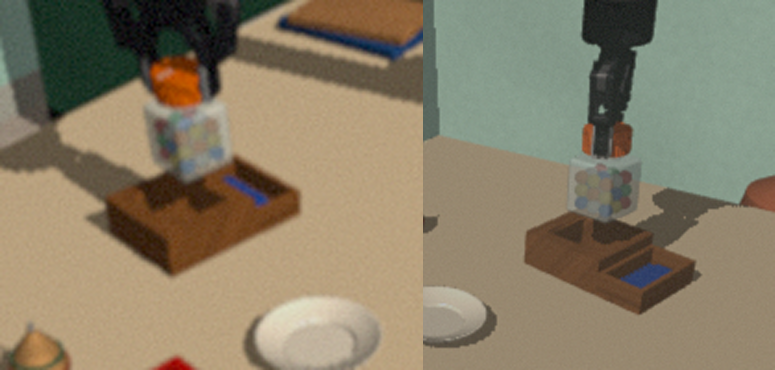

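View pics/carry.png

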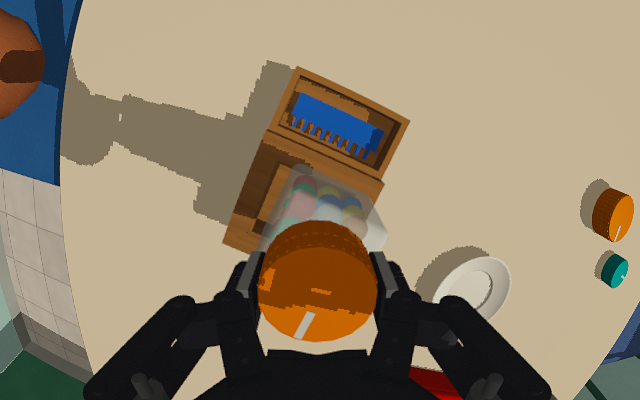

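The jar hangs upright from the cap, roughly 30 mm above the stand's top. It sits at about (185,140) in the left crop, over the well but about 1.5 cm off centre. The wrist view shows the cap held at (317,280) with the mark at (305,325).

```bash
cat > jarfit.py <<'E'
from h import *
import sys,pickle
def fit(clouds,tcp,dz):
    Q=[]
    for P in clouds:
        # body zone below TCP
        k=(np.hypot(P[...,0]-tcp[0],P[...,1]-tcp[1])<48)&(P[...,2]<tcp[2]-dz[0])&(P[...,2]>tcp[2]-dz[1]);Q.append(P[k])
    return Q
E
python3 - <<'E'
from jarfit import *
s,im,d=pickle.load(open("pics/carry.pkl","rb"));tcp=s["position"]
C={n:cloud(n,None,np.load(f"pics/{n}1.npy")) for n in("scene","side")};C["wrist"]=cloud("wrist",im,d,s)
for lo,hi in((6,24),(24,44),(44,64),(6,70)):
    Q=dict(zip(C,fit(C.values(),tcp,(lo,hi))))
    for n in Q:
        if len(Q[n])>20:print(lo,n,len(Q[n]),[np.round(v,1) for v in cv2.minAreaRect(Q[n][:,:2].astype(np.float32))])
    A=np.vstack(list(Q.values()));print("  all",[np.round(v,1) for v in cv2.minAreaRect(A[:,:2].astype(np.float32))])
k=np.vstack([P[(np.hypot(P[...,0]-tcp[0],P[...,1]-tcp[1])<45)&(P[...,2]>55)&(P[...,2]<150)] for P in (C["scene"],C["side"])])
print("z low pct",np.percentile(k[:,2],[0.5,2,5]))
print(tcp)
E
```

```text
6 scene 251 [array([ 456.4, -225.8]), array([44.5, 82. ]), np.float64(31.5)]
6 side 358 [array([ 436.3, -232.5]), array([61.2, 63. ]), np.float64(78.6)]
6 wrist 1663 [array([ 416.9, -239.9]), array([38.3, 76. ]), np.float64(20.4)]
  all [array([ 438.4, -234.1]), array([64.9, 67.5]), np.float64(79.2)]
24 scene 214 [array([ 455.6, -223.4]), array([43.5, 80.9]), np.float64(34.7)]
24 side 338 [array([ 425.6, -217.9]), array([82.5, 45. ]), np.float64(32.6)]
24 wrist 875 [array([ 417.7, -244. ]), array([39.3, 80.4]), np.float64(28.2)]
  all [array([ 437.7, -233.7]), array([64.6, 67.3]), np.float64(77.4)]
44 scene 211 [array([ 454.8, -224.8]), array([43. , 82.4]), np.float64(32.7)]
44 side 334 [array([ 424.3, -215.8]), array([81.9, 44.8]), np.float64(31.1)]
44 wrist 671 [array([ 417.2, -244.1]), array([39.6, 80.8]), np.float64(28.8)]
  all [array([ 436.7, -233.9]), array([64.4, 67.6]), np.float64(76.3)]
6 scene 722 [array([ 455.8, -225. ]), array([45.2, 83.5]), np.float64(32.3)]
6 side 1112 [array([ 435.3, -233.2]), array([64.7, 64. ]), np.float64(77.3)]
6 wrist 3250 [array([ 418.2, -242.1]), array([42.3, 80.7]), np.float64(24.3)]
  all [array([ 437.8, -233.6]), array([65.1, 68.6]), np.float64(77.9)]
z low pct [81.21033988 83.62380123 86.39031683]
[ 438.66426305 -234.50665785  152.8035191 ]
```

>>> send_rows(steps=[[[-1.1,-1.1,0.5,-0.015,0],[0,0,1,0,0],[0,0,0.5,0,0],[0,0,0,0,0]]])

```text
clock: 5.87
position: [451.8, -237.9, 132.2]
ee_rot: [-0.127, 0.992, 0.013, -0.01]
contact_force: [0.8, -0.3, -3.6]
gripper_width: 52.6
```

```bash
python3 to.py 453 -244.7 124
```

```text
5.8667 pos [ 451.8 -237.9  132.2] delta cm [ 0.05 -0.71  0.8 ] yaw x -2.886 z [-0.0236  0.0239 -0.9994] F [ 0.8 -0.3 -3.6] T [-0.05 -0.05  0.04] w 52.6 [-0.18  0.31 -0.38 -0.02 -0.91 -1.12]
```

>>> send_rows(steps=[[[0.05,-0.8,0.2,0,0],[0,0,0,0,0]]])

```text
clock: 6.03
position: [453.0, -244.8, 129.8]
ee_rot: [-0.129, 0.992, 0.014, -0.011]
contact_force: [0.6, 1.3, -3.9]
gripper_width: 52.2
```

```bash
python3 to.py 453 -244.7 124; python3 - <<'E'
from jarfit import *
s=arm.read_state();tcp=s["position"];C={}
for n in("scene","side","wrist"):
    im,d=optics.get_image(n);C[n]=cloud(n,im,d,s)
    cv2.imwrite(f"pics/{n}2.png",im)
for lo,hi in((6,30),(30,60),(50,70),(6,68)):
    A=np.vstack(fit(C.values(),tcp,(lo,hi)));print("all",[np.round(v,1) for v in cv2.minAreaRect(A[:,:2].astype(np.float32))])
print(arm.read_state()["position"])
E
```

```text
6.0333 pos [ 453.  -244.8  129.8] delta cm [-0.01 -0.01  0.58] yaw x -2.883 z [-0.0247  0.0241 -0.9994] F [ 0.6  1.3 -3.9] T [-0.05 -0.1   0.01] w 52.2 [-0.19  0.32 -0.37 -0.02 -0.91 -1.11]
all [array([ 452.4, -243.5]), array([65.8, 67.2]), np.float64(78.1)]
all [array([ 451.6, -243.4]), array([65.6, 67.8]), np.float64(78.9)]
all [array([ 450.8, -243. ]), array([65.8, 67. ]), np.float64(78.6)]
all [array([ 451.6, -243.3]), array([65.8, 69. ]), np.float64(78.3)]
[ 452.88946525 -244.45016878  130.36435215]
```

>>> send_rows(steps=[[[-0.1,-0.15,0.6,0,0],[0,0,0.8,0,0],[0,0,0.8,0,0],[0,0,0.6,0,0]]])

```text
clock: 6.52
position: [455.0, -245.5, 102.2]
ee_rot: [-0.128, 0.992, 0.013, -0.008]
contact_force: [-0.3, -0.1, -4.3]
gripper_width: 52.6
```

```bash
python3 to.py 453 -244.7 80
```

```text
6.5167 pos [ 455.  -245.5  102.2] delta cm [0.14 0.07 2.23] yaw x -2.884 z [-0.0186  0.023  -0.9996] F [-0.3 -0.1 -4.3] T [-0.08 -0.06 -0.02] w 52.6 [-0.19  0.35 -0.4  -0.03 -0.84 -1.1 ]
```

>>> send_rows(steps=[[[0.1,0,0.7,0,0],[0,0,0.7,0,0],[0,0,0.6,0,0],[0,0,0.3,0,0]]])

```text
clock: 6.85
position: [452.5, -245.4, 79.5]
ee_rot: [-0.13, 0.991, 0.012, -0.01]
contact_force: [-10.3, 10.3, 40.7]
gripper_width: 52.8
```

```bash
python3 to.py 453 -244.7 80
```

```text
6.85 pos [ 452.5 -245.4   79.5] delta cm [-0.06  0.06 -0.05] yaw x -2.881 z [-0.0236  0.0219 -0.9995] F [-10.3  10.3  40.7] T [ 3.16  2.85 -0.04] w 52.8 [-0.19  0.38 -0.43 -0.02 -0.79 -1.1 ]
```

>>> send_rows(steps=[[[0,0,-0.1,0,0],[0,0,0,0,0],[0,0,0,0,0]]])

```text
clock: 7.1
position: [454.1, -245.7, 82.8]
ee_rot: [-0.131, 0.991, 0.011, -0.008]
contact_force: [1.0, -1.0, -4.2]
gripper_width: 52.3
```

```bash
python3 to.py 453 -244.7 80;  python3 - <<'E'
from jarfit import *
s=arm.read_state();tcp=s["position"];C={}
for n in("scene","side","wrist"):
    im,d=optics.get_image(n);C[n]=cloud(n,im,d,s)
    cv2.imwrite(f"pics/{n}3.png",im)
A=np.vstack(fit(C.values(),tcp,(5,28)));print("all",[np.round(v,1) for v in cv2.minAreaRect(A[:,:2].astype(np.float32))])
for n,P in C.items():
    im=cv2.imread(f"pics/{n}3.png");o=mask(im,(3,170,60),(16,255,255))&(np.hypot(P[...,0]-453,P[...,1]+244)<40)&(P[...,2]>80);q=P[o];t=q[q[:,2]>np.percentile(q[:,2],90)-4];print(n,"cap top z",np.percentile(q[:,2],[50,90,97]).round(1),t.mean(0).round(1))
a=cv2.imread("pics/scene3.png")[80:220,180:340];b=cv2.imread("pics/side3.png")[60:260,330:520]
f=lambda x,h:cv2.resize(x,None,fx=h/x.shape[0],fy=h/x.shape[0],interpolation=cv2.INTER_CUBIC)
cv2.imwrite("pics/c3.png",np.hstack([f(a,370),f(b,370)]))
E
```

```text
7.1 pos [ 454.1 -245.7   82.8] delta cm [0.08 0.12 0.28] yaw x -2.88 z [-0.0197  0.0201 -0.9996] F [ 1.  -1.  -4.2] T [-0.02 -0.11 -0.01] w 52.3 [-0.19  0.38 -0.42 -0.02 -0.79 -1.1 ]
all [array([ 454. , -244.9]), array([65. , 67.4]), np.float64(78.6)]
scene cap top z [111.8 114.6 115.5] [ 460.7 -245.7  114. ]
side cap top z [102.4 112.2 113. ] [ 468.8 -226.1  111.3]
wrist cap top z [114.1 115.2 115.6] [ 451.2 -247.3  114.3]
```

View pics/c3.png

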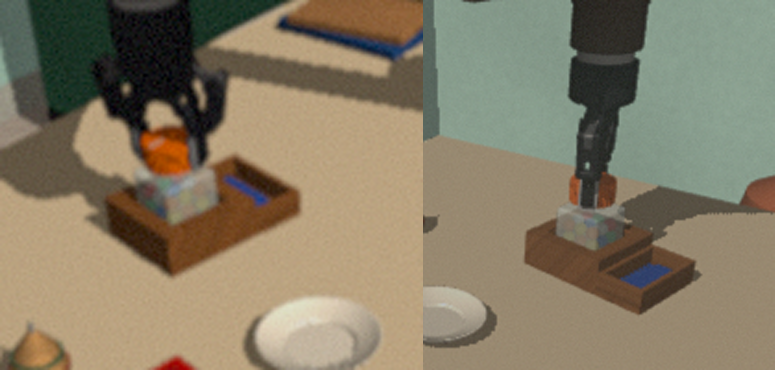

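The jar is in the well square to it, with the shoulder just above the stand. However, the force (-4 N) and cap-top height (114 mm) say it is lifted about 2–3 mm off the floor. I'll lower it, release it to seat, then regrip.

>>> send_rows(steps=[[[0.1,0,0.25,0,0],[0,0,0.05,0,0],[0,0,0,0,0.75],[0,0,0,0,0.75],[0,0,0,0,0.75]]])

```text
clock: 7.67
position: [454.7, -246.9, 81.9]
ee_rot: [-0.132, 0.991, 0.01, -0.008]
contact_force: [0.9, 0.1, -0.9]
gripper_width: 63.9
```

```bash
python3 look.py rel; python3 to.py 451.7 -244 80;  python3 - <<'E'
from jarfit import *
s,im,d=pickle.load(open("pics/rel.pkl","rb"));P=cloud("wrist",im,d,s)
o=mask(im,(3,170,60),(16,255,255))&(np.hypot(P[...,0]-453,P[...,1]+244)<40)&(P[...,2]>106);q=P[o]
print(len(q),np.median(q[:,2]),cv2.minEnclosingCircle(q[:,:2].astype(np.float32)))
n=np.linalg.svd(q-q.mean(0),full_matrices=False)[2][2];print("normal",n)
E
```

```text
7.6667 [ 454.7 -246.9   81.9] [-0.19  0.38 -0.42 -0.02 -0.79 -1.1 ] 63.90679322554548 [ 0.9  0.1 -0.9]
7.7167 pos [ 454.7 -246.9   81.9] delta cm [0.21 0.36 0.2 ] yaw x -2.877 z [-0.018   0.0175 -0.9997] F [ 0.2 -0.7  0.5] T [-0.05 -0.01  0.  ] w 64.1 [-0.19  0.38 -0.42 -0.02 -0.79 -1.1 ]
9620 111.67503151285541 ((451.1440124511719, -246.15013122558594), 27.594539642333984)
normal [-0.02023313 -0.00416914  0.9997866 ]
```

>>> send_rows(steps=[[[0.25,0.2,0.2,0,0.75],[0,0,0,0,0.75],[0,0,0,0,0],[0,0,0,0,0],[0,0,0,0,0]]])

```text
clock: 8.13
position: [451.5, -245.5, 80.0]
ee_rot: [-0.132, 0.991, 0.01, -0.008]
contact_force: [-0.7, -0.3, -1.2]
gripper_width: 52.7
```

```bash
python3 to.py 451.7 -244.5 80
```

```text
8.1333 pos [ 451.5 -245.5   80. ] delta cm [-0.05  0.1   0.  ] yaw x -2.877 z [-0.0181  0.0173 -0.9997] F [-0.7 -0.3 -1.2] T [-0.24 -0.04 -0.05] w 52.7 [-0.19  0.38 -0.43 -0.02 -0.78 -1.1 ]
```

Gripped with almost no stress on the wrist. I'll start twisting.

>>> send_rows(steps=[[[0,0,0,-0.06,0],[0,0,0,-0.1,0],[0,0,0,-0.1,0],[0,0,0,-0.1,0],[0,0,0,-0.1,0]]])

```text
clock: 8.55
position: [450.8, -244.6, 80.2]
ee_rot: [-0.36, 0.933, 0.012, -0.005]
contact_force: [-0.7, 1.4, 1.4]
gripper_width: 53.0
```

```bash
python3 to.py 451.7 -244.5 80
```

```text
8.55 pos [ 450.8 -244.6   80.2] delta cm [-0.08 -0.05  0.02] yaw x -2.404 z [-0.0187  0.0193 -0.9996] F [-0.7  1.4  1.4] T [-0.12  0.14 -0.29] w 53.0 [-0.19  0.38 -0.44 -0.02 -0.78 -0.63]
```

>>> send_rows(steps=[[[0,0,0,-0.1,0],[0,0,0,-0.1,0],[0,0,0,-0.1,0],[0,0,0,-0.1,0],[0,0,0,-0.1,0]]])

```text
clock: 8.97
position: [451.1, -245.5, 83.3]
ee_rot: [-0.59, 0.808, 0.012, -0.002]
contact_force: [-0.5, 1.7, -0.7]
gripper_width: 52.6
```

```bash
python3 to.py 451.7 -244.5 80
```

```text
8.9667 pos [ 451.1 -245.5   83.3] delta cm [-0.1  -0.03  0.33] yaw x -1.88 z [-0.0181  0.0176 -0.9997] F [-0.5  1.7 -0.7] T [ 0.41  0.2  -0.01] w 52.6 [-0.19  0.37 -0.43 -0.02 -0.79 -0.11]
```

The cap has come free: torque is about 0 and it rose 3 mm after 1.0 rad. I'll turn a bit more toward 1.5.

>>> send_rows(steps=[[[0,0,0,-0.1,0],[0,0,0,-0.1,0],[0,0,0,-0.1,0],[0,0,0,-0.1,0],[0,0,0,0,0]]])

```text
clock: 9.38
position: [450.7, -245.0, 83.2]
ee_rot: [0.746, -0.666, -0.013, -0.001]
contact_force: [-0.5, 1.5, 0.6]
gripper_width: 52.2
```

```bash
python3 to.py 451.7 -244.5 107; python3 look.py tw; python3 - <<'E'
from jarfit import *
s,im,d=pickle.load(open("pics/tw.pkl","rb"));P=cloud("wrist",im,d,s);w=(np.hypot(P[...,0]-451,P[...,1]+245)<34)&(P[...,2]>104)
hsv=cv2.cvtColor(im,cv2.COLOR_BGR2HSV);t=w&(hsv[...,1]<120)&(hsv[...,2]>90);q=P[t];c=P[w];
l=cv2.fitLine(q[:,:2].astype(np.float32),cv2.DIST_HUBER,0,.01,.01).ravel();print(len(q),q.mean(0),"top z",np.median(P[w][:,2]),"line yaw",np.arctan2(l[1],l[0]),"radial",np.arctan2(q[:,1].mean()+245,q[:,0].mean()-451))
E
```

```text
9.3833 pos [ 450.7 -245.    83.2] delta cm [-0.09 -0.06 -2.38] yaw x -1.458 z [-0.018   0.0183 -0.9997] F [-0.5  1.5  0.6] T [ 0.13  0.01 -0.02] w 52.2 [-0.19  0.37 -0.43 -0.02 -0.79  0.32]
9.3833 [ 450.7 -245.    83.2] [-0.19  0.37 -0.43 -0.02 -0.79  0.32] 52.18598023369744 [-0.5  1.5  0.6]
504 [ 454.64028932 -241.72986749  128.13046001] top z 137.3196798737822 line yaw 0.90745586 radial 0.7318842967556376
```

View pics/tw.png

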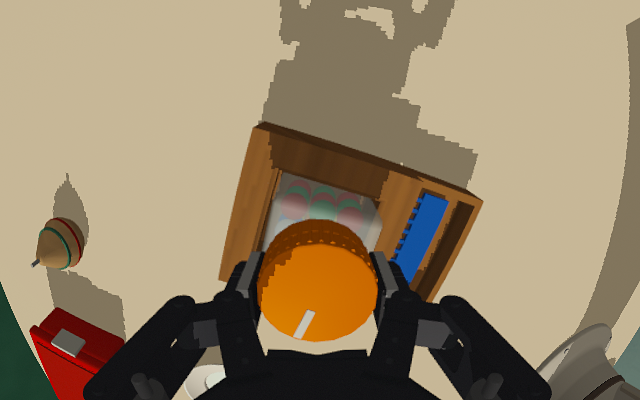

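The mark at (305,322) is in the same place relative to the gripper as before the twist, and the jar is still square in the well. So the cap turned 1.42 rad with the gripper. Now I'll lift it straight off.

>>> send_rows(steps=[[[0,0,-0.6,0,0],[0,0,-0.8,0,0],[0,0,-0.8,0,0],[0,0,-0.3,0,0],[0,0,0,0,0],[0,0,0,0,0]]])

```text
clock: 9.93
position: [451.1, -245.8, 110.8]
ee_rot: [0.742, -0.67, -0.013, -0.001]
contact_force: [-0.4, -0.2, -0.2]
gripper_width: 52.2
```

```bash
python3 to.py 451.7 -244.5 107; python3 - <<'E'
from jarfit import *
s=arm.read_state();C={}
for n in("scene","side"):
    im,d=optics.get_image(n);cv2.imwrite(f"pics/{n}5.png",im)
a=cv2.imread("pics/scene5.png")[80:220,180:340];b=cv2.imread("pics/side5.png")[100:230,360:480]
f=lambda x,h:cv2.resize(x,None,fx=h/x.shape[0],fy=h/x.shape[0],interpolation=cv2.INTER_CUBIC)
cv2.imwrite("pics/c5.png",np.hstack([f(a,370),f(b,370)]))
E
python3 look.py lift
```

```text
9.9333 pos [ 451.1 -245.8  110.8] delta cm [-0.11 -0.08  0.38] yaw x -1.47 z [-0.0178  0.0182 -0.9997] F [-0.4 -0.2 -0.2] T [-0.04 -0.11 -0.05] w 52.2 [-0.19  0.33 -0.4  -0.02 -0.85  0.31]
10.0333 [ 451.  -245.7  110.5] [-0.19  0.34 -0.4  -0.02 -0.85  0.31] 52.79187279195909 [-0.2  0.4 -0.9]
```

View pics/c5.png

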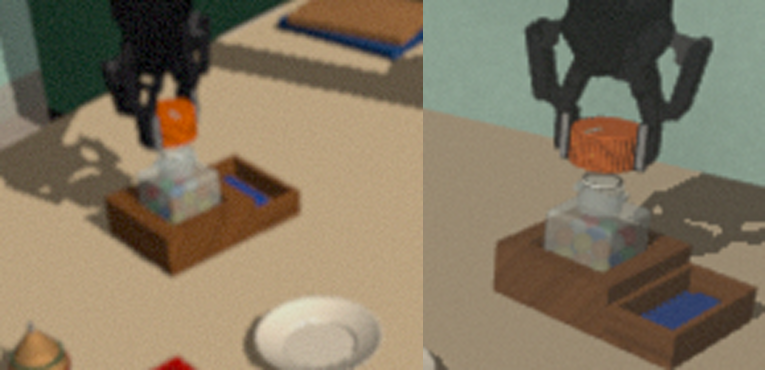

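The cap is clear above the open mouth and held level. The jar is down in the well, and the force reads near zero.

```bash
python3 -c "
from bench import job;print(job.job_done())"
```

```text
the job is handed in; nothing more can be done
None
```

The job is handed in: the jar is seated in the well, and the gripper holds the cap clear above its mouth. I carried the closed jar by its cap into the well, let go once so it settled, then regripped and twisted. I turned the cap about 1.42 rad anticlockwise; it came free by about 1.0 rad. I then lifted it straight off.

- **Seating:** after the release, the top of the cap was at 111.7 mm, which puts the jar's underside at about 8 mm, on the well floor. I did not re-measure this height after the twist, but the last pictures show the jar sitting square in the well.
- **Cap:** the rim is about 107 mm above the jar's underside, roughly 19 mm above the mouth. The tool is tilted only 0.025 rad, and the wrist force was under 1 N, so nothing is touching.
- **What disagreed:** my first lowering left the jar about 2–3 mm off the floor when I relaxed the push, which the release fixed. The camera estimates of the cap's centre differed by about 2 mm. The white-mark angle I computed after the twist mixed in finger pixels, so I relied on the gripper's turn and on the mark keeping its place in the wrist picture.

The run took about 10 s of the 48 s allowed. My path stayed clear of the tiffin, tumbler, saucer and toy top, though I did not re-measure their positions at the end.

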